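Tuck a flashing under a lapped slate and hold it down

ROBOT

A 6-joint arm with a two-finger parallel gripper is mounted at the origin on the work surface. World frame = base frame: x ahead of the robot, y to its left, z up, the work surface at z = 0. Lengths are in m, angles in rad, forces in N, time in s.
With the tool pointing down it reaches from about 0.325 to 0.925 m from the base axis. Payload 3.1 kg.
Tool frame: the origin (TCP) lies midway between the tips of the shut fingers; the grasp point (between the pads) lies 19 mm behind it (ctrl.grasp_offset is the distance from the TCP to the grasp point, in m); z points along the fingers, y is the direction in which the jaws open and shut (so a half turn about z gives the same grasp; the last joint's range is limited). The gripper opens to 85 mm and grips with 20 to 120 N. Pads are 22 mm wide; open, the fingers measure 114 mm over their backs; the gripper's body (76 mm by 85 mm) begins 54 mm behind the grasp point. The pads swing forward as they close: fully open they stand 13 mm farther back than shut.
Start: joints at [1.139, 0.217, 1.613, -0, 1.311, -0.112], TCP at [0.196, 0.593, 0.231] pointing down, gripper open.
Joint ranges: [-2.75, 2.75], [-0.78, 2.1], [0.31, 2.55], [-1.13, 4.27], [0.13, 2.63], [-2.58, 2.58]. Speed limits (rad/s): [2.79, 2.79, 3.14, 3.14, 3.14, 3.14].

INTERFACE

Orientations are given as a unit quaternion [w, x, y, z].
In Python, from cell import ctrl gives the robot as it stands.
- The arm moves only by the tool arm_command, never from a script. Its argument "motion" is a list of rows, each a list of 2 entries, a list of its own where there are three numbers: the shift along the tool's x, y, z in m, then the turn, a rotation vector about the tool's x, y, z in degrees. A call has 1 to 12 rows; each row is the pose to reach, as a shift and turn from the pose measured when the call began, along the tool's axes at that moment; what a row does not reach only later rows make up. A row lasts 1/8 s, in which the tool goes at most 62.5 mm and 10.7 degrees, less where a joint would pass 70% of its speed; a pose out of reach is approached as far as the arm can. A call with a gripper value outside its range is refused whole. "claw" is the gripper's target within -1 to 1 (fully open at 1, half-way at 0, shut at -1), set as the call begins (left out, the last holds). The fingers move at their own pace and stop on an object; the grip force is fixed at half the most. Time passes only in rows, so rows that repeat a pose let the fingers close. It gives the time, the measured TCP pose, the force and the opening at its end, in the units of the state.
- ctrl.read_state(): the state, without advancing time (a new reading comes with each control period).
- ctrl.get_image(name): name is "scene" or "top"; returns a dict with "image" (384x512x3 uint8, blue, green, red), "fx", "fy", "cx", "cy" (pixels), "k1" (the pictures are not rectified: a ray, as slopes to the right and down, at radius r is drawn at 1 + k1 r^2 times it, then the intrinsics apply), "R" (3x3) and "t" (3): a world point X has camera coordinates R X + t. Camera axes: x right, y down, z forward; pixel columns grow to the right and rows downward; lengths in m; the calibration is good to about 2 mm. A picture is of the moment at which its call begins. There is no depth.
- ctrl.finish_job(): hands the job in, once; it reports no verdict.
The state is a dict: "time_s": time; "joints": joint angles; "joint_velocities": joint speeds; "joint_efforts": joint torques, N m; "ee_pos": TCP position; "tool_rot": TCP orientation; "wrist_force": force on the tool from outside, world axes, zero at the start; "ft_torque": the same for the moment, N m; "width": finger opening in m.
Only numpy, scipy, OpenCV 4.12 (cv2) and the standard library are available. Lean on these libraries where they do the work, as an engineer would, in place of code of your own. Each camera call takes 0.05 s, during which the arm holds its last target. There are 200 camera calls.

TASK

Lay the cork underlay flat and crosswise in the middle of the bare part of the little roof panel and let go of it. Then lay the aluminium flashing on it, centred between the side laths, and tuck its plain edge squarely under the slate by about 20 mm without lifting the slate. Finish while still holding the flashing there and pressing it flat onto the underlay with about 10 to 15 N; leave the brush, nail tray, chisel pot and stone where they are.

Things in the scene. Friction and masses are not known exactly. Their poses are not given: they have to be found in the camera images.
- panel: Roof panel, fixed: dark oak board 290 (x) x 240 (y) x 18 mm on the bench. Origin on the bench surface midway between the side laths; z up, +x from the bare end to the slate. Board x = -125 to +165 mm, top at z = 18. Side laths 18 mm wide, 14 mm above the board, 204 mm apart. Bare part from x = -125 to the slate's edge at +35 (middle: x = -45, y = 0).
- slate (a joint): Dark grey slate, 115 (x) x 200 (y) x 6 mm, 0.4 kg, hinged along its back edge and lying level by its own weight. Value in rad: 0 = lying flat as found, grows as its front edge is lifted (0.05 rad is 6 mm at the edge). About 2 N at the front edge lifts it.
- slate_lip (a point): Middle of the slate's lower front edge, at (35, 0, 33) mm in the panel's frame: 15 mm above the board; with underlay (6) and flashing (4) beneath, 5 mm of height stays free. A fillet 4 mm above the board starts at panel x = +25 mm and runs on under the slate; at x = +90 mm a batten closes the slot.
- underlay: Brown cork sheet (separating layer), 60 mm (x) x 150 mm (y) x 6 mm, stiff, about 30 g. Origin at the centre of its underside, z up. It starts lying on the wooden block, overhanging it by about 10 mm along both long edges and 15 mm at both ends.
- block: Light wooden offcut, fixed, 40 mm (x) x 120 mm (y) x 30 mm high, carrying the underlay at the start. Origin at the centre of its underside.
- flashing: Rigid aluminium flashing, about 0.24 kg: flat leaf 120 (x) x 150 (y) x 4 mm with an upright rib along one long edge, 10 mm thick (centre x = -55 mm), 150 mm long, top 40 mm above the leaf's underside. Origin: centre of the leaf's underside; z up, +x from the rib to the plain edge that goes under the slate. Starts flat on the bench.
- edge_left (a point): End of the flashing's plain (tucking) edge at its +y corner, mid-thickness: (60, 75, 2) mm in the flashing's frame.
- edge_right (a point): End of the flashing's plain (tucking) edge at its -y corner, mid-thickness: (60, -75, 2) mm in the flashing's frame.
- chisel_cup: Bystander: striped white pot, 80 mm wide and 100 mm high, with steel carving tools standing in it up to about 180 mm; origin under its centre.
- stone: Bystander: rough pale stone, about 110 x 130 x 120 mm; origin under its centre.
- brush: Bystander: bench brush lying between the robot and the panel; origin under its middle.
- nail_tray: Bystander: green open tray, 70 x 90 x 30 mm, with copper nails, between the robot and the panel; origin under its centre.
Not all that is in view belongs to the job. Several things have the shape of the underlay; the one meant has the colours described above. Of the things that look like the flashing, the larger one is meant.

How it is judged:
On the way, in this order (a step that is already met when the one before it is completed fails the run):
1. the underlay lies flat on the bare board, crosswise in its middle, let go (x of underlay in the frame of panel between -0.072 and -0.018 m and y of underlay in the frame of panel between -0.025 and 0.025 m and z of underlay in the frame of panel between 0.015 and 0.0215 m and angle between underlay's own z axis and vertical below 0.05 rad and angle between the y axis of underlay and the y axis of panel, either way round below 0.15 rad and contact force between the fingers and underlay below 0.1 N), for 0.2 s.
2. the flashing lies flat on the underlay with its edge tucked under the slate, the slate lying down (x of underlay in the frame of panel between -0.072 and -0.018 m and y of underlay in the frame of panel between -0.025 and 0.025 m and z of underlay in the frame of panel between 0.015 and 0.0215 m and angle between each of underlay, flashing's own z axis and vertical below 0.05 rad and angle between the y axis of underlay and the y axis of panel, either way round below 0.15 rad and x of edge_left in the frame of panel between 0.045 and 0.07 m and z of each of edge_left, edge_right in the frame of panel below 0.033 m and x of edge_right in the frame of panel between 0.045 and 0.07 m and y of flashing in the frame of panel between -0.02 and 0.02 m and z of flashing in the frame of panel below 0.0275 m and contact force between flashing and underlay above 0.3 N and value of joint slate below 0.03 rad), for 0.2 s.
At the end, for the whole second after the job is handed in: Underlay flat, within 27 mm (x), 25 mm (y) and 0.15 rad of the middle of the bare part; both ends of the flashing edge 10 to 35 mm under the slate, centred within 20 mm, flat within 0.05 rad; slate under 0.03 rad; fingers still on the flashing, pressing it on the underlay with over 6 N, at rest (all of step 2 and contact force between flashing and underlay above 6 N and contact force between the fingers and flashing above 3 N and linear speed of flashing below 0.01 m/s); the arm keeps its last pose, push and grip.
It fails at once if the slate is lifted (more than 0.05 rad, 6 mm at its edge) (value of joint slate above 0.05 rad).
It fails at once if the brush, nail tray, chisel pot or stone is disturbed (moved over 30 mm) (distance of any of chisel_cup, stone, brush, nail_tray from where it was at the start of the episode above 0.03 m).
It also fails if it takes over 54 s, if anything falls off the work surface, if the arm or the gripper's body presses on something with over 40 N, if the wrist force passes 120 N, or if a joint passes its speed limit or range.

## Working session

There is one attempt and no reset: what is moved stays moved. The work goes in short steps, Python scripts to look and compute and a tool call to move; the robot and the scene stay as the last step left them, time stands still between calls to the robot, and variables do not carry over. Pictures are saved under pics/ and viewed, on a budget of 10 in all, crops included, one or two more only if the job needs it, and the job is handed in when it is done.

Besides the shell and the picture viewer there is one more tool, called after "Emit:" as name([rows], argument=value, ...), one row to a line, values as JSON. arm_command: Moves the arm, as the interface text tells. Its arguments: {"type":"object","properties":{"motion":{"type":"array","items":{"type":"array"}},"claw":{"type":"number"}},"required":["motion"]}

```bash
ls; mkdir -p pics; cat > h.py <<'E'
import numpy as np,cv2
from cell import ctrl
def cam(n):
    d=ctrl.get_image(n); return d
def shot(n,f,crop=None,s=1):
    d=cam(n); im=d["image"]
    if crop: x0,y0,x1,y1=crop; im=im[y0:y1,x0:x1]
    im=cv2.resize(im,None,fx=s,fy=s,interpolation=cv2.INTER_CUBIC)
    cv2.imwrite("pics/"+f,im); return d
def toworld(d,px,z):
    px=np.atleast_2d(px).astype(float)
    q=np.c_[(px[:,0]-d["cx"])/d["fx"],(px[:,1]-d["cy"])/d["fy"]]
    u=q.copy()
    for _ in range(30): u=q/(1+d["k1"]*(u**2).sum(1,keepdims=True))
    R=np.array(d["R"]);t=np.array(d["t"]);C=-R.T@t
    r=np.c_[u,np.ones(len(u))]@R
    z=np.broadcast_to(z,len(u))
    return C+r*((z-C[2])/r[:,2])[:,None]
def topx(d,X):
    X=np.atleast_2d(X);c=X@np.array(d["R"]).T+np.array(d["t"]);u=c[:,:2]/c[:,2:]
    u=u*(1+d["k1"]*(u**2).sum(1,keepdims=True))
    return u*[d["fx"],d["fy"]]+[d["cx"],d["cy"]]
E
python3 - <<'E'
from h import *
for n in("top","scene"):
    d=shot(n,n+"0.png",s=1.5625); R=np.array(d["R"]);print(n,-R.T@d["t"],d["fx"],d["k1"],R[2])
print(ctrl.read_state())
E
```

```text
pics
top [0.26450304 0.02578944 1.47158835] 479.51961536050703 -0.18048813191800012 [ 0.17603648  0.01046532 -0.98432801]
scene [1.26459897 0.78550396 0.71726812] 361.51162558629574 -0.11363386941778426 [-0.60150425 -0.60835296 -0.51778308]
{'time_s': 0.1, 'joints': array([ 1.13881639e+00,  2.17729340e-01,  1.61482321e+00,  1.40178114e-05,
        1.31131895e+00, -1.12208904e-01]), 'joint_velocities': array([ 3.15975365e-04, -6.86736718e-04, -5.78270010e-03,  7.55724508e-04,
        1.56605618e-03,  4.70519470e-05]), 'joint_efforts': array([-1.17642499e-03, -3.98076832e+01, -3.04970634e+01, -1.93353740e-04,
        4.29974083e-03, -3.00249280e-05]), 'ee_pos': array([0.1961266 , 0.59262533, 0.23004159]), 'tool_rot': array([-3.12742109e-04,  1.59206863e-01,  9.87244588e-01, -1.09568303e-03]), 'wrist_force': array([-0.40539898, -0.0614194 ,  0.25079842]), 'ft_torque': array([-0.01104782, -0.01259878, -0.03513627]), 'width': 0.08500171916525871}
```

View pics/top0.png

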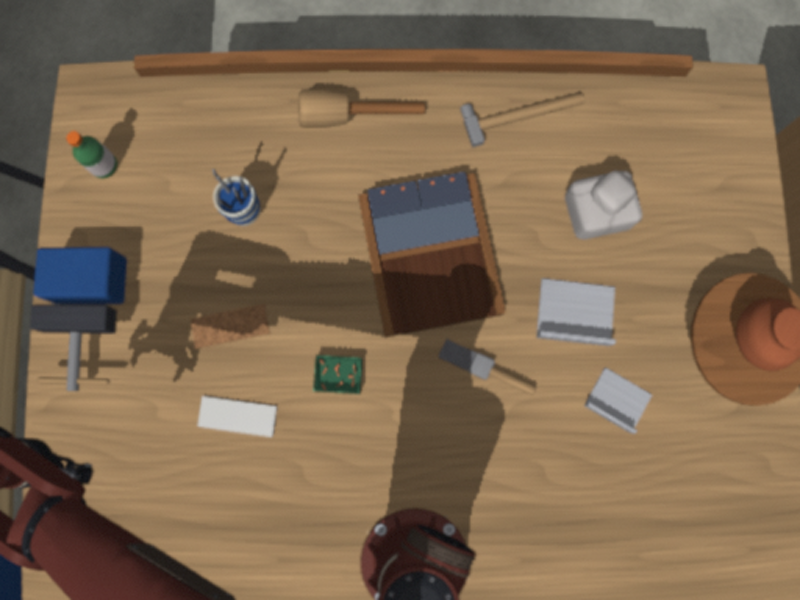

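View pics/scene0.png

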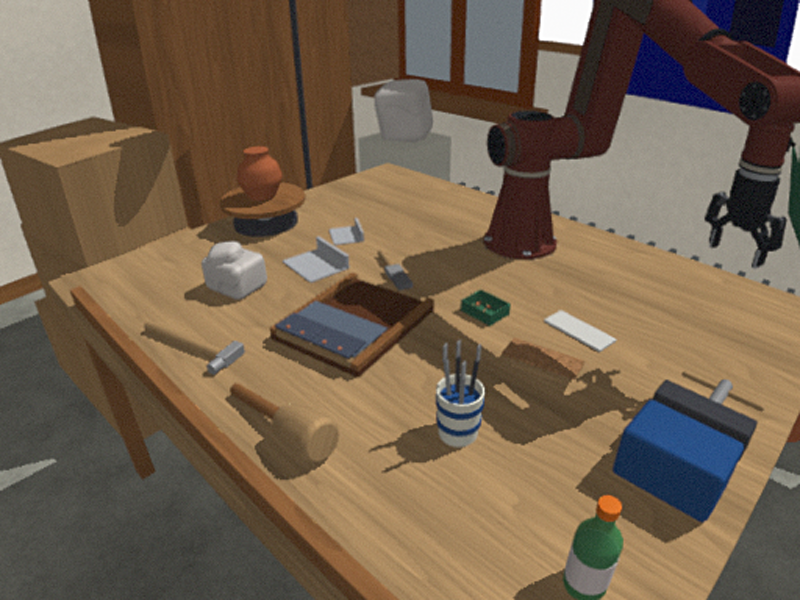

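The top view shows the cork at (230,327), the panel at (435,255), the large flashing at (577,311) with its rib towards the robot, the tray at (340,374), the brush at (487,365), the pot at (237,198) and the stone at (603,205). I'll enlarge it to measure.

```bash
python3 - <<'E'
from h import *
im=cam("top")["image"]
def g(a): return (255*(a/255.)**0.6).astype(np.uint8)
a=cv2.resize(g(im[175:235,110:190]),None,fx=5,fy=5,interpolation=cv2.INTER_CUBIC) # 400x300
b=cv2.resize(g(im[170:230,335:415]),None,fx=5,fy=5,interpolation=cv2.INTER_CUBIC)
c=cv2.resize(g(im[100:220,220:330]),None,fx=5,fy=5,interpolation=cv2.INTER_CUBIC) #550x600
cv2.imwrite("pics/c1.png",np.hstack([a,b])); cv2.imwrite("pics/c2.png",c)
E
```

```text
(no output)
```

View pics/c1.png

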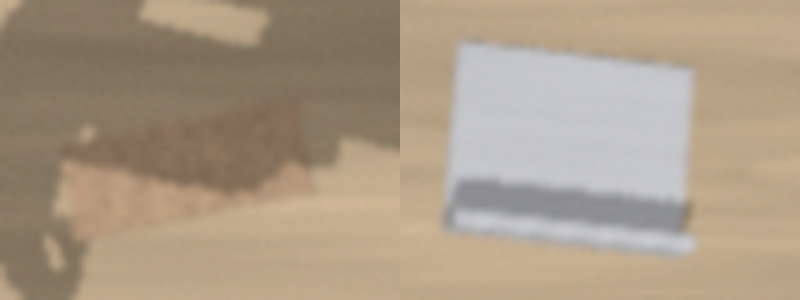

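View pics/c2.png

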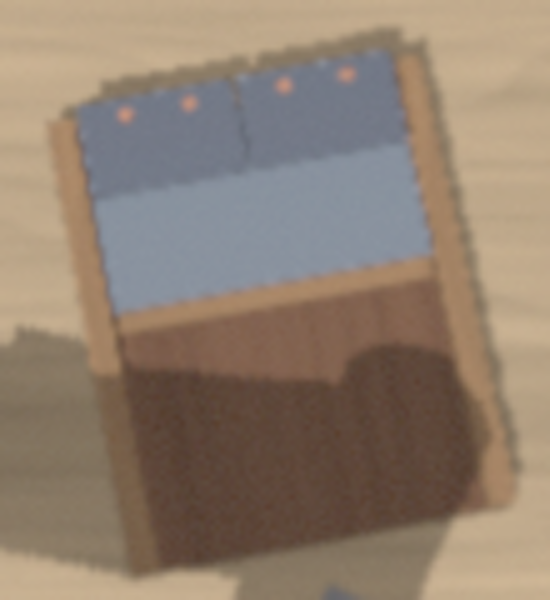

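```bash
cat > m.py <<'E'
from h import *
d=cam("top")
def P(l,off,z): return toworld(d,np.array(l)/5.+off,z)
def box(W,rel):  # fit rigid 2D: rel coords -> W
    rel=np.array(rel,float);w=W[:,:2];a=rel-rel.mean(0);b=w-w.mean(0)
    th=np.arctan2((a[:,0]*b[:,1]-a[:,1]*b[:,0]).sum(),(a*b).sum());c,s=np.cos(th),np.sin(th)
    R=np.array([[c,-s],[s,c]]);o=w.mean(0)-R@rel.mean(0)
    print("origin",o.round(4),"yaw",np.degrees(th).round(2),"resid mm",((w-(rel@R.T+o))*1e3).round(1).tolist());return o,th
print("cork");box(P([[62,150],[300,98],[313,190],[80,240]],[110,175],.036),[[.03,.075],[.03,-.075],[-.03,-.075],[-.03,.075]])
print("flash leaf+rib");box(np.r_[P([[58,41],[294,68]],[335,170],.004),P([[51,209],[294,234]],[335,170],.04)],[[.06,.075],[.06,-.075],[-.05,.075],[-.05,-.075]])
print("panel");p=P([[48,122],[133,577],[518,505],[420,40]],[220,100],.032);print(p.round(4));box(p,[[.165,.12],[-.125,.12],[-.125,-.12],[.165,-.12]])
print("slate edge");box(P([[118,316],[432,261]],[220,100],.039),[[.035,.1],[.035,-.1]])
print("tray",toworld(d,np.array([340,374])/1.5625,0.03),"brush",toworld(d,np.array([[440,350],[487,365],[535,388]])/1.5625,0.02).round(3))
E
python3 m.py
```

```text
cork
origin [0.4483 0.3576] yaw 12.3 resid mm [[-1.6, -0.1], [-1.1, -1.0], [1.1, 2.1], [1.6, -1.0]]
flash leaf+rib
origin [ 0.4808 -0.324 ] yaw -6.86 resid mm [[-0.1, -0.1], [0.6, -1.9], [-1.2, 1.4], [0.6, 0.6]]
panel
[[ 0.7157  0.1098  0.032 ]
 [ 0.4296  0.0556  0.032 ]
 [ 0.4732 -0.1783  0.032 ]
 [ 0.7698 -0.1247  0.032 ]]
origin [ 0.5775 -0.0382] yaw 11.0 resid mm [[-0.8, -1.3], [-2.3, -0.1], [-4.4, 1.5], [7.5, -0.1]]
slate edge
origin [ 0.5723 -0.0377] yaw 10.17 resid mm [[0.3, -1.8], [-0.3, 1.8]]
tray [[0.35724599 0.14265932 0.03      ]] brush [[ 0.405 -0.05   0.02 ]
 [ 0.375 -0.142  0.02 ]
 [ 0.33  -0.234  0.02 ]]
```

```bash
cat >> h.py <<'E'
def fr(o,yaw):
    c,s=np.cos(np.radians(yaw)),np.sin(np.radians(yaw));return np.array([[c,-s,0],[s,c,0],[0,0,1]]),np.array([*o,0])[:3]
def draw(d,im,off,s,o,yaw,polys,col):
    R,t=fr(o,yaw)
    for p in polys:
        q=(topx(d,np.array(p)@R.T+t)-off+.5)*s-.5
        cv2.polylines(im,[np.round(q*8).astype(np.int32)],True,col,1,cv2.LINE_AA,3)
def rect(x0,x1,y0,y1,z): return [[x0,y0,z],[x1,y0,z],[x1,y1,z],[x0,y1,z]]
PANEL=[rect(-.125,.165,-.12,.12,.032),rect(-.125,.165,-.102,.102,.032),rect(-.125,.165,-.12,.12,0),rect(.035,.15,-.1,.1,.039)]
CORK=[rect(-.03,.03,-.075,.075,.036)]
FLASH=[rect(-.06,.06,-.075,.075,.004),rect(-.06,-.05,-.075,.075,.04)]
def g(a): return (255*(a/255.)**0.6).astype(np.uint8)
def crop(d,off,size,s): 
    x,y=off;return cv2.resize(g(d["image"][y:y+size[1],x:x+size[0]]),None,fx=s,fy=s,interpolation=cv2.INTER_CUBIC)
E
python3 - <<'E'
from h import *
po,py=(.5735,-.0375),10.6
A=[((.4485,.3576),12.3,CORK,(0,0,255)),((.4808,-.324),-6.9,FLASH,(0,160,0)),(po,py,PANEL,(0,255,255))]
d=cam("top")
L=[]
for off,sz,s in [((220,100),(110,120),4),((110,175),(80,60),4),((335,170),(80,60),4)]:
    im=crop(d,off,sz,s)
    for o,y,p,c in A: draw(d,im,np.array(off),s,o,y,p,c)
    L.append(im)
cv2.imwrite("pics/ov1.png",np.hstack([L[0],np.vstack([L[1],L[2]])]))
E
```

```text
(no output)
```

View pics/ov1.png

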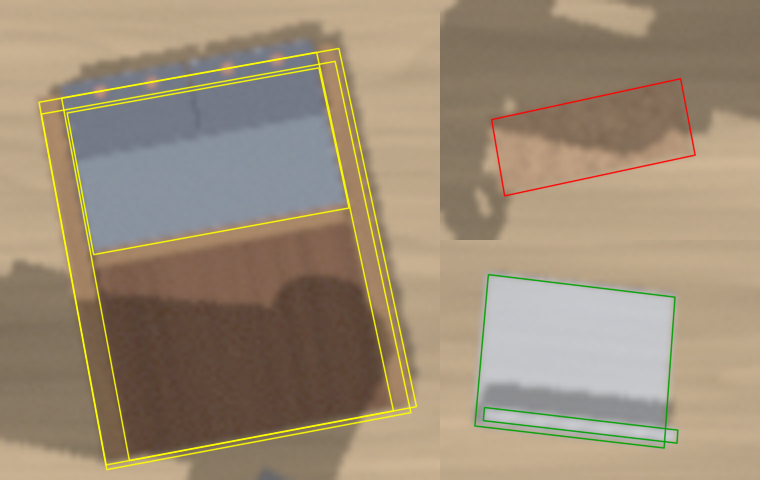

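The overlay matches at the panel's front and slate edge, and on the cork and flashing. Next: a planner that prints tool-frame shifts.

```bash
cat > go.py <<'E'
import sys
from h import *
from scipy.spatial.transform import Rotation as Ro
PO,PY=(.5735,-.0375),10.6
def pw(x,y,z=0): R,t=fr(PO,PY); return R@[x,y,z]+t
def plan(targets,yaw):
    s=ctrl.read_state();q=s["tool_rot"];R=Ro.from_quat([q[1],q[2],q[3],q[0]]).as_matrix()
    a=np.radians(yaw);y=np.array([np.cos(a),np.sin(a),0]);z=np.array([0,0,-1.]);T=np.c_[np.cross(y,z),y,z]
    rv=Ro.from_matrix(R.T@T).as_rotvec(degrees=True).round(2)
    print("t",round(s["time_s"],2),"pos",s["ee_pos"].round(4),"F",s["wrist_force"].round(2),"w",round(s["width"],4),"q",s["joints"].round(2))
    for t in targets: print("shift",(R.T@(np.array(t)-s["ee_pos"])).round(4).tolist(),"turn",rv.tolist())
E
python3 -c "
from go import *
plan([(.4485,.3576,.12),(.4485,.3576,.0235)],12.3)"
```

```text
t 0.25 pos [0.1963 0.5929 0.2306] F [-0.35 -0.49  0.05] w 0.0855 q [ 1.14  0.22  1.61 -0.    1.31 -0.11]
shift [-0.3134, -0.144, 0.1108] turn [-0.07, 0.03, 59.38]
shift [-0.3134, -0.1439, 0.2073] turn [-0.07, 0.03, 59.38]
```

Emit:
arm_command([
  [[-0.055,-0.025,0.02],[0,0,10]],
  [[-0.11,-0.05,0.04],[0,0,20]],
  [[-0.165,-0.075,0.06],[0,0,30]],
  [[-0.22,-0.1,0.08],[0,0,40]],
  [[-0.27,-0.125,0.095],[0,0,50]],
  [[-0.3134,-0.144,0.11],[-0.07,0.03,59.4]],
  [[-0.3134,-0.144,0.11],[-0.07,0.03,59.4]],
  [[-0.3134,-0.144,0.11],[-0.07,0.03,59.4]],
  [[-0.3134,-0.144,0.11],[-0.07,0.03,59.4]],
], claw=1)

```text
time_s: 1.38
ee_pos: [0.4479, 0.3588, 0.1213]
tool_rot: [-0.0, 0.627, 0.779, 0.0]
wrist_force: [0.3, 1.4, -0.3]
width: 0.0855
```

```bash
python3 -c "
from go import *
plan([(.4485,.3576,.06),(.4485,.3576,.0235)],12.3)"
```

```text
t 1.38 pos [0.4479 0.3588 0.1213] F [ 0.27  1.42 -0.3 ] w 0.0855 q [0.55 0.23 1.82 0.   1.09 0.34]
shift [-0.0013, 0.0003, 0.0613] turn [0.04, -0.04, 0.1]
shift [-0.0013, 0.0003, 0.0978] turn [0.04, -0.04, 0.1]
```

Emit:
arm_command([
  [[-0.001,0,0.04],[0,0,0.1]],
  [[-0.001,0,0.075],[0,0,0.1]],
  [[-0.001,0,0.09],[0,0,0.1]],
  [[-0.001,0,0.0978],[0,0,0.1]],
  [[-0.001,0,0.0978],[0,0,0.1]],
  [[-0.001,0,0.0978],[0,0,0.1]],
])

```text
time_s: 2.12
ee_pos: [0.4493, 0.3587, 0.025]
tool_rot: [0.0, 0.627, 0.779, 0.002]
wrist_force: [1.0, 0.7, -0.0]
width: 0.0855
```

Emit:
arm_command([
  [[0,0,0],[0,0,0]],
  [[0,0,0],[0,0,0]],
  [[0,0,0],[0,0,0]],
  [[0,0,0],[0,0,0]],
  [[0,0,0],[0,0,0]],
  [[0,0,0],[0,0,0]],
], claw=-1)

```text
time_s: 2.88
ee_pos: [0.4509, 0.3596, 0.0269]
tool_rot: [0.001, 0.627, 0.779, 0.004]
wrist_force: [0.4, -0.1, 6.7]
width: 0.0579
```

```bash
python3 - <<'E'
from go import *
plan([],12.3)
d=shot("scene","s1.png",(280,180,420,285),5)
E
```

```text
t 2.88 pos [0.4509 0.3596 0.0269] F [ 0.37 -0.07  6.67] w 0.0579 q [0.55 0.37 1.85 0.   0.91 0.34]
```

View pics/s1.png

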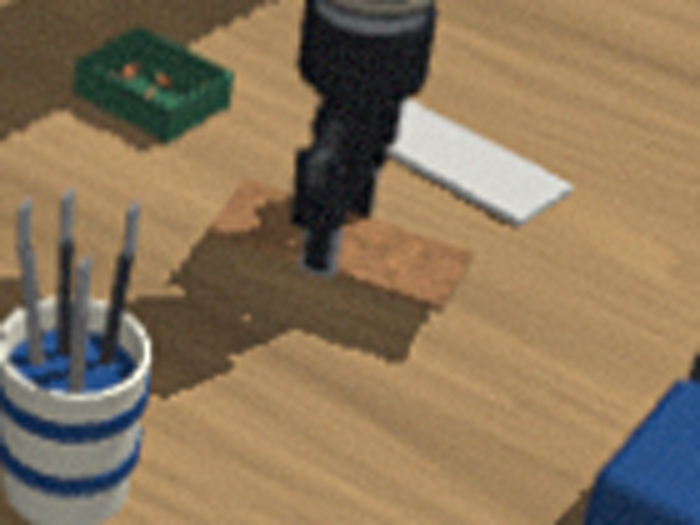

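```bash
python3 - <<'E'
from go import *
d=cam("scene");R,t=fr((.4485,.3576),12.3)
f=lambda p:((topx(d,np.array(p)@R.T+t)-[280,180])*5).round(0).tolist()
print("cork top",f(CORK[0]));print("bottom",f(rect(-.03,.03,-.075,.075,.03)))
print("edge centre z36,30,20",f([[.03,0,.036],[.03,0,.03],[.03,0,.02],[.03,.011,.036]]))
plan([],12.3)
E
```

```text
cork top [[243.0, 174.0], [205.0, 222.0], [439.0, 301.0], [470.0, 246.0]]
bottom [[242.0, 181.0], [204.0, 230.0], [438.0, 308.0], [468.0, 254.0]]
edge centre z36,30,20 [[319.0, 260.0], [318.0, 268.0], [316.0, 281.0], [336.0, 266.0]]
t 2.98 pos [0.4508 0.3596 0.0269] F [ 0.31 -0.57  5.8 ] w 0.0577 q [0.55 0.37 1.85 0.   0.91 0.34]
```

Emit:
arm_command([
  [[0,0,-0.01],[0,0,0]],
  [[0,0,-0.03],[0,0,0]],
  [[0,0,-0.06],[0,0,0]],
  [[0,0,-0.09],[0,0,0]],
  [[0,0,-0.12],[0,0,0]],
  [[0,0,-0.12],[0,0,0]],
])

```text
time_s: 3.72
ee_pos: [0.4525, 0.3606, 0.1514]
tool_rot: [0.002, 0.627, 0.779, 0.007]
wrist_force: [-0.0, 0.5, -0.5]
width: 0.0572
```

```bash
python3 - <<'E'
from go import *
d=shot("scene","s2.png",(280,140,420,245),5)
plan([(*pw(-.045,0)[:2],.147),(*pw(-.045,0)[:2],.05)],10.6)
E
```

```text
t 3.77 pos [0.4512 0.3597 0.149 ] F [-0.58  0.19 -1.07] w 0.0573 q [0.55 0.19 1.81 0.   1.13 0.34]
shift [-0.4128, -0.0101, 0.0002] turn [0.6, -0.25, 1.7]
shift [-0.4132, -0.0111, 0.0972] turn [0.6, -0.25, 1.7]
```

View pics/s2.png

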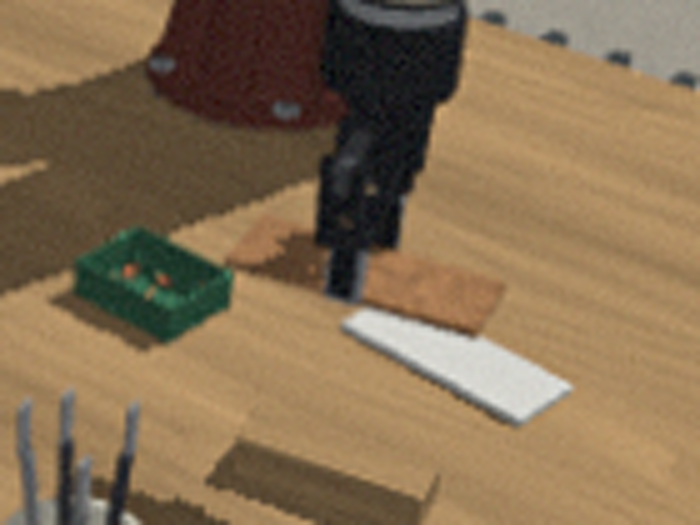

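Emit:
arm_command([
  [[-0.03,0,0],[0,0,0]],
  [[-0.08,-0.002,0],[0.1,0,0]],
  [[-0.135,-0.003,0],[0.2,0,0.5]],
  [[-0.19,-0.004,0],[0.3,0,1]],
  [[-0.245,-0.006,0],[0.4,-0.1,1]],
  [[-0.3,-0.008,0],[0.5,-0.2,1.7]],
  [[-0.35,-0.009,0],[0.6,-0.25,1.7]],
  [[-0.39,-0.01,0],[0.6,-0.25,1.7]],
  [[-0.413,-0.01,0.01],[0.6,-0.25,1.7]],
  [[-0.413,-0.01,0.02],[0.6,-0.25,1.7]],
  [[-0.413,-0.01,0.02],[0.6,-0.25,1.7]],
  [[-0.413,-0.01,0.02],[0.6,-0.25,1.7]],
])

```text
time_s: 5.28
ee_pos: [0.529, -0.0447, 0.1267]
tool_rot: [-0.001, 0.638, 0.77, -0.0]
wrist_force: [-0.2, -0.1, 0.5]
width: 0.0571
```

```bash
python3 - <<'E'
from go import *
plan([(*pw(-.045,0)[:2],.03),(*pw(-.045,0)[:2],.016)],10.6)
E
```

```text
t 5.28 pos [ 0.529  -0.0447  0.1267] F [-0.22 -0.08  0.5 ] w 0.0571 q [-0.22  0.14  1.92  0.    1.09 -0.4 ]
shift [-0.0012, 0.0001, 0.0967] turn [-0.06, -0.04, 0.08]
shift [-0.0012, 0.0001, 0.1107] turn [-0.06, -0.04, 0.08]
```

Emit:
arm_command([
  [[-0.001,0,0.04],[0,0,0]],
  [[-0.001,0,0.075],[0,0,0]],
  [[-0.001,0,0.095],[0,0,0]],
  [[-0.001,0,0.103],[0,0,0]],
  [[-0.001,0,0.108],[0,0,0]],
  [[-0.001,0,0.111],[0,0,0]],
  [[-0.001,0,0.111],[0,0,0]],
  [[-0.001,0,0.111],[0,0,0]],
])

```text
time_s: 6.28
ee_pos: [0.5296, -0.0457, 0.0163]
tool_rot: [-0.0, 0.638, 0.77, 0.0]
wrist_force: [-0.7, 0.1, -0.0]
width: 0.0573
```

Emit:
arm_command([
  [[0,0,0.001],[0,0,0]],
  [[0,0,0.002],[0,0,0]],
  [[0,0,0.002],[0,0,0]],
])

```text
time_s: 6.65
ee_pos: [0.5301, -0.0459, 0.015]
tool_rot: [0.0, 0.638, 0.77, 0.0]
wrist_force: [-1.9, -0.3, 4.2]
width: 0.0574
```

Contact at TCP z = 0.015, as predicted. Release and rise.

Emit:
arm_command([
  [[0,0,0],[0,0,0]],
  [[0,0,0],[0,0,0]],
  [[0,0,0],[0,0,0]],
  [[0,0,0],[0,0,0]],
  [[0,0,-0.01],[0,0,0]],
  [[0,0,-0.04],[0,0,0]],
  [[0,0,-0.08],[0,0,0]],
  [[0,0,-0.13],[0,0,0]],
  [[0,0,-0.16],[0,0,0]],
  [[0,0,-0.16],[0,0,0]],
], claw=1)

```text
time_s: 7.9
ee_pos: [0.5327, -0.0464, 0.1793]
tool_rot: [0.004, 0.638, 0.77, 0.002]
wrist_force: [-0.4, 0.1, -0.6]
width: 0.0856
```

```bash
python3 - <<'E'
from go import *
R,_=fr((0,0),-6.9);c=np.array([.4808,-.324,0])+R@[-.055,0,0];print(c)
plan([(*c[:2],.17),(*c[:2],.011)],-6.9)
E
```

```text
[ 0.42619835 -0.31739247  0.        ]
t 7.9 pos [ 0.5327 -0.0464  0.1793] F [-0.42  0.08 -0.62] w 0.0856 q [-0.22  0.07  1.88  0.    1.18 -0.4 ]
shift [-0.2465, -0.1549, 0.0088] turn [0.5, 0.12, 17.58]
shift [-0.246, -0.1562, 0.1678] turn [0.5, 0.12, 17.58]
```

Emit:
arm_command([
  [[-0.04,-0.025,0],[0,0,3]],
  [[-0.08,-0.05,0],[0,0,6]],
  [[-0.12,-0.075,0],[0,0,9]],
  [[-0.16,-0.1,0],[0,0,12]],
  [[-0.2,-0.125,0.02],[0.2,0,15]],
  [[-0.23,-0.145,0.04],[0.4,0.1,17.6]],
  [[-0.246,-0.155,0.06],[0.5,0.12,17.6]],
  [[-0.246,-0.155,0.08],[0.5,0.12,17.6]],
  [[-0.246,-0.155,0.08],[0.5,0.12,17.6]],
  [[-0.246,-0.155,0.08],[0.5,0.12,17.6]],
])

```text
time_s: 9.15
ee_pos: [0.4265, -0.3166, 0.0985]
tool_rot: [-0.0, 0.748, 0.663, -0.0]
wrist_force: [0.0, 0.0, 0.5]
width: 0.0853
```

```bash
python3 - <<'E'
from go import *
R,_=fr((0,0),-6.9);c=np.array([.4808,-.324,0])+R@[-.055,0,0]
plan([(*c[:2],.011)],-6.9)
d=cam("top");off=(220,100);im=crop(d,off,(110,120),5)
U=[rect(-.075,-.015,-.075,.075,.024)]
draw(d,im,np.array(off),5,PO,PY,U,(0,255,255));cv2.imwrite("pics/t2.png",im)
E
```

```text
t 9.15 pos [ 0.4265 -0.3166  0.0985] F [0.01 0.03 0.46] w 0.0853 q [-0.77  0.18  1.93  0.    1.03 -0.65]
shift [-0.0008, -0.0002, 0.0875] turn [-0.04, -0.03, -0.0]
```

View pics/t2.png

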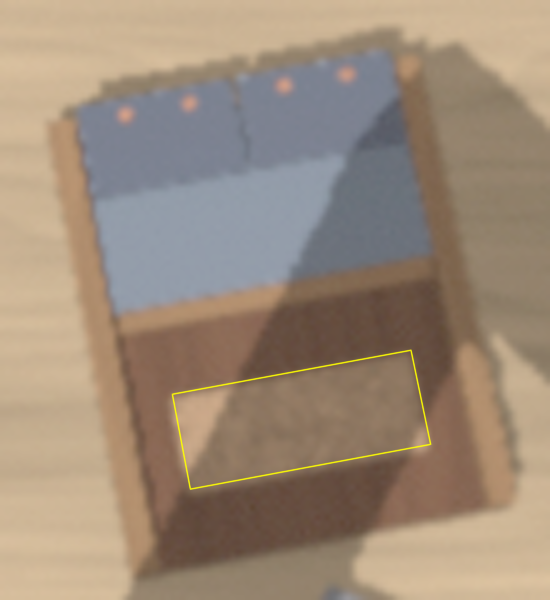

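Cork lies on the predicted rectangle (centre ~(301,420) in the crop). Grasping the rib now.

Emit:
arm_command([
  [[-0.001,0,0.04],[0,0,0]],
  [[-0.001,0,0.07],[0,0,0]],
  [[-0.001,0,0.083],[0,0,0]],
  [[-0.001,0,0.087],[0,0,0]],
  [[-0.001,0,0.087],[0,0,0]],
  [[-0.001,0,0.087],[0,0,0]],
])

```text
time_s: 9.95
ee_pos: [0.4279, -0.3189, 0.0135]
tool_rot: [0.002, 0.748, 0.663, 0.0]
wrist_force: [0.1, 1.5, -0.3]
width: 0.0854
```

Emit:
arm_command([
  [[0,0,0],[0,0,0]],
  [[0,0,0],[0,0,0]],
  [[0,0,0],[0,0,0]],
  [[0,0,0],[0,0,0]],
  [[0,0,0],[0,0,0]],
  [[0,0,0],[0,0,0]],
  [[0,0,0],[0,0,0]],
  [[0,0,0],[0,0,0]],
], claw=-1)

```text
time_s: 10.95
ee_pos: [0.4281, -0.3191, 0.0138]
tool_rot: [0.002, 0.748, 0.663, 0.0]
wrist_force: [-0.2, 0.2, 1.7]
width: 0.0089
```

```bash
python3 - <<'E'
from go import *
plan([],-6.9)
E
```

```text
t 10.95 pos [ 0.4281 -0.3191  0.0138] F [-0.21  0.15  1.71] w 0.0089 q [-0.77  0.32  1.96  0.    0.86 -0.65]
```

Emit:
arm_command([
  [[0,0,-0.01],[0,0,0]],
  [[0,0,-0.03],[0,0,0]],
  [[0,0,-0.06],[0,0,0]],
  [[0,0,-0.09],[0,0,0]],
  [[0,0,-0.11],[0,0,0]],
  [[0,0,-0.11],[0,0,0]],
  [[0,0,-0.11],[0,0,0]],
])

```text
time_s: 11.82
ee_pos: [0.4268, -0.3179, 0.1225]
tool_rot: [0.001, 0.748, 0.663, 0.0]
wrist_force: [0.5, 0.4, -3.0]
width: 0.0087
```

```bash
python3 - <<'E'
from go import *
print(pw(-.105,0));plan([(*pw(-.105,0)[:2],.125)],10.6)
E
```

```text
[ 0.47029179 -0.05681489  0.        ]
t 11.82 pos [ 0.4268 -0.3179  0.1225] F [ 0.47  0.4  -3.04] w 0.0087 q [-0.77  0.14  1.92 -0.    1.08 -0.65]
shift [0.2644, 0.0119, -0.0027] turn [0.04, 0.04, -17.49]
```

Emit:
arm_command([
  [[0.025,0,0],[0,0,-1]],
  [[0.06,0,0],[0,0,-4]],
  [[0.1,0,0],[0,0,-7]],
  [[0.14,0.003,0],[0,0,-10]],
  [[0.18,0.005,0],[0,0,-13]],
  [[0.22,0.008,0],[0,0,-15]],
  [[0.25,0.01,-0.002],[0,0,-17]],
  [[0.264,0.012,-0.002],[0,0,-17.5]],
  [[0.264,0.012,-0.002],[0,0,-17.5]],
  [[0.264,0.012,-0.002],[0,0,-17.5]],
])

```text
time_s: 13.08
ee_pos: [0.47, -0.058, 0.1238]
tool_rot: [0.0, 0.639, 0.769, -0.001]
wrist_force: [-0.4, 0.1, -1.6]
width: 0.009
```

```bash
python3 - <<'E'
from go import *
plan([(*pw(-.105,0)[:2],.041)],10.6)
# overlay of predicted flashing pose on both views, at current height
s=ctrl.read_state();c=s["ee_pos"];L=[]
R,_=fr((0,0),10.6);o=c+R@[.055,0,-.0138]
for n,off,sz in(("scene",(150,130),(130,110)),("top",(220,110),(130,110))):
    d=cam(n);im=crop(d,off,sz,3)
    draw(d,im,np.array(off),3,o,10.6,FLASH,(0,255,0));L.append(im)
cv2.imwrite("pics/f3.png",np.hstack(L))
E
```

```text
t 13.07 pos [ 0.47   -0.058   0.1238] F [-0.36  0.1  -1.63] w 0.009 q [-0.27  0.02  2.05 -0.    1.07 -0.45]
shift [0.0012, 0.0005, 0.0828] turn [-0.03, 0.06, -0.04]
```

View pics/f3.png

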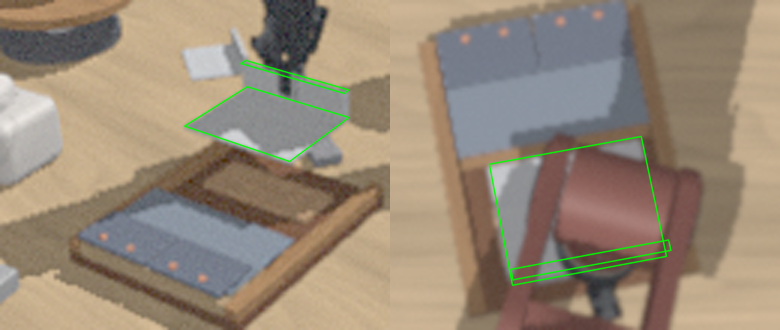

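The overlay fits in both views, so the flashing hangs level. Lower in front of the slate.

Emit:
arm_command([
  [[0.001,0,0.03],[0,0,0]],
  [[0.001,0,0.055],[0,0,0]],
  [[0.001,0,0.07],[0,0,0]],
  [[0.001,0,0.078],[0,0,0]],
  [[0.001,0,0.082],[0,0,0]],
  [[0.001,0,0.082],[0,0,0]],
  [[0.001,0,0.082],[0,0,0]],
])

```text
time_s: 14.05
ee_pos: [0.4708, -0.0575, 0.0429]
tool_rot: [0.001, 0.639, 0.769, 0.0]
wrist_force: [-0.7, -0.1, -2.4]
width: 0.0087
```

Emit:
arm_command([
  [[0,0,0.0015],[0,0,0]],
  [[0,0,0.0015],[0,0,0]],
  [[0,0,0.0015],[0,0,0]],
])

```text
time_s: 14.42
ee_pos: [0.4708, -0.0575, 0.0414]
tool_rot: [0.001, 0.639, 0.769, 0.0]
wrist_force: [0.0, 0.6, -2.5]
width: 0.0089
```

Emit:
arm_command([
  [[0,0,0.0015],[0,0,0]],
  [[0,0,0.0015],[0,0,0]],
  [[0,0,0.0015],[0,0,0]],
])

```text
time_s: 14.8
ee_pos: [0.4708, -0.0574, 0.0399]
tool_rot: [0.001, 0.639, 0.769, 0.0]
wrist_force: [1.0, 0.6, -2.6]
width: 0.0089
```

```bash
python3 - <<'E'
from go import *
plan([(*pw(-.06,0)[:2],.0393)],10.6)
E
```

```text
t 14.8 pos [ 0.4708 -0.0574  0.0399] F [ 1.02  0.62 -2.56] w 0.0089 q [-0.27  0.16  2.09 -0.    0.89 -0.45]
shift [0.0007, 0.0447, 0.0006] turn [0.09, 0.1, -0.06]
```

Emit:
arm_command([
  [[0.0005,0.005,0.0006],[0.09,0.1,0]],
  [[0.0007,0.01,0.0006],[0.09,0.1,0]],
  [[0.0007,0.015,0.0006],[0.09,0.1,0]],
  [[0.0007,0.02,0.0006],[0.09,0.1,0]],
  [[0.0007,0.025,0.0006],[0.09,0.1,0]],
  [[0.0007,0.028,0.0006],[0.09,0.1,0]],
  [[0.0007,0.028,0.0006],[0.09,0.1,0]],
])

```text
time_s: 15.68
ee_pos: [0.4984, -0.0516, 0.0394]
tool_rot: [0.0, 0.639, 0.769, 0.0]
wrist_force: [0.7, 0.2, -2.5]
width: 0.0087
```

```bash
python3 - <<'E'
from go import *
plan([(*pw(-.06,0)[:2],.0393)],10.6)
E
```

```text
t 15.68 pos [ 0.4984 -0.0516  0.0394] F [ 0.75  0.21 -2.54] w 0.0087 q [-0.24  0.22  2.03 -0.    0.9  -0.43]
shift [0.0001, 0.0164, 0.0001] turn [0.01, 0.01, -0.05]
```

Emit:
arm_command([
  [[0,0.004,0],[0,0,0]],
  [[0,0.008,0],[0,0,0]],
  [[0,0.012,0],[0,0,0]],
  [[0,0.0165,0],[0,0,0]],
  [[0,0.0165,0],[0,0,0]],
  [[0,0.0165,0],[0,0,0]],
])

```text
time_s: 16.42
ee_pos: [0.5145, -0.0485, 0.0393]
tool_rot: [-0.0, 0.639, 0.769, -0.0]
wrist_force: [0.2, 1.1, -3.3]
width: 0.0094
```

Emit:
arm_command([
  [[0,0,0.001],[0,0,0]],
  [[0,0,0.0017],[0,0,0]],
  [[0,0,0.0017],[0,0,0]],
])

```text
time_s: 16.8
ee_pos: [0.5146, -0.0486, 0.0378]
tool_rot: [0.0, 0.639, 0.769, -0.0]
wrist_force: [-0.5, 0.2, 0.7]
width: 0.0085
```

```bash
python3 - <<'E'
from go import *
plan([(*pw(-.06,0)[:2],.0393)],10.6)
c=ctrl.read_state()["ee_pos"];R,_=fr((0,0),10.6);o=c+R@[.055,0,-.0138];L=[]
d=cam("scene");off=(165,165);im=crop(d,off,(120,80),6);cv2.imwrite("pics/f4.png",im)
E
```

```text
t 16.8 pos [ 0.5146 -0.0486  0.0378] F [-0.52  0.24  0.7 ] w 0.0085 q [-0.23  0.25  1.99 -0.    0.91 -0.41]
shift [0.0, -0.0001, -0.0015] turn [-0.0, 0.01, -0.05]
```

View pics/f4.png

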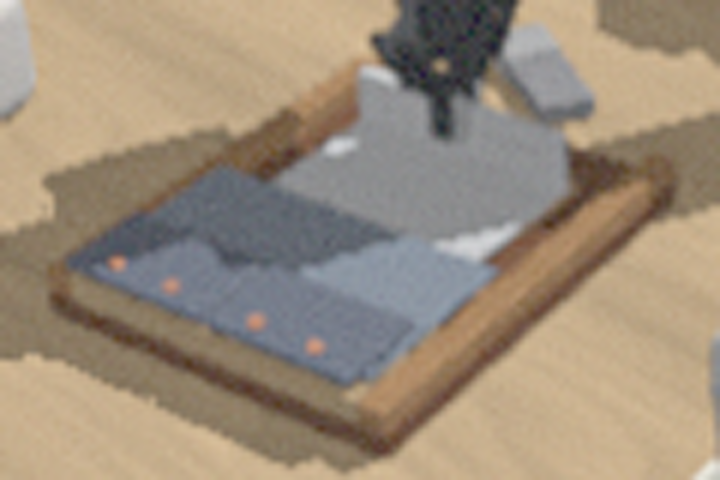

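Contact came at the expected height (z = 0.0378), with the edge under the slate at about (390,250) and the slate lying level. Now pressing.

Emit:
arm_command([
  [[0,0,0.001],[0,0,0]],
  [[0,0,0.002],[0,0,0]],
  [[0,0,0.002],[0,0,0]],
  [[0,0,0.002],[0,0,0]],
])

```text
time_s: 17.35
ee_pos: [0.5146, -0.0486, 0.0377]
tool_rot: [-0.0, 0.639, 0.769, -0.0]
wrist_force: [-6.7, 0.6, 12.1]
width: 0.0088
```

Emit:
arm_command([
  [[0,-0.0005,0.0017],[0,0,0]],
  [[0,-0.0005,0.0017],[0,0,0]],
  [[0,-0.0005,0.0017],[0,0,0]],
  [[0,-0.0005,0.0017],[0,0,0]],
  [[0,-0.0005,0.0017],[0,0,0]],
  [[0,-0.0005,0.0017],[0,0,0]],
])

```text
time_s: 18.1
ee_pos: [0.5146, -0.0486, 0.0377]
tool_rot: [-0.0, 0.639, 0.769, -0.0]
wrist_force: [-6.1, 2.0, 9.6]
width: 0.0087
```

```bash
python3 - <<'E'
from go import *
for i in range(4): d=cam("scene"); s=ctrl.read_state(); print(s["wrist_force"].round(1),s["ee_pos"].round(4),s["width"])
plan([(*pw(-.06,0)[:2],.0378)],10.6)
off=(165,165);im=crop(d,off,(120,80),6)
R,_=fr((0,0),10.6);o=s["ee_pos"]+R@[.055,0,-.0138]
draw(d,im,np.array(off),6,o,10.6,FLASH,(0,255,0));draw(d,im,np.array(off),6,PO,PY,[PANEL[3]],(0,0,255))
cv2.imwrite("pics/f5.png",im)
E
```

```text
[-4.9  1.7 10.4] [ 0.5146 -0.0486  0.0377] 0.00884898462731508
[-5.   1.9 10.2] [ 0.5146 -0.0486  0.0377] 0.009046830504216086
[-5.   0.9  9.7] [ 0.5146 -0.0486  0.0377] 0.008989931250295303
[-4.4  1.8 10.3] [ 0.5146 -0.0486  0.0377] 0.009122515760372468
t 18.3 pos [ 0.5146 -0.0486  0.0377] F [-4.35  1.84 10.35] w 0.0091 q [-0.23  0.25  1.99 -0.    0.91 -0.41]
shift [0.0, -0.0, -0.0001] turn [-0.05, -0.02, -0.04]
```

View pics/f5.png

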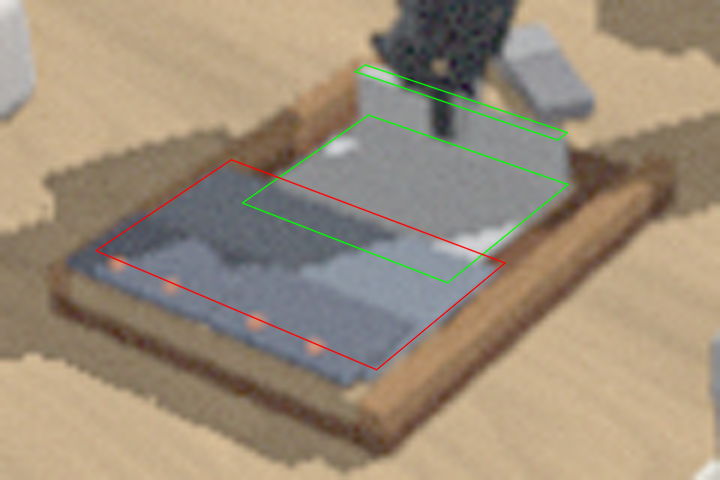

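```bash
python3 -c "
from cell import ctrl
print(ctrl.finish_job())"
```

```text
the job is handed in; nothing more can be done
None
```

I laid the cork underlay crosswise in the middle of the bare board and let go of it. I then slid the flashing in over it under the slate and handed the job in while still holding and pressing it, at about 18.3 s; no verdict was reported.

**Last checks:**
- **Underlay:** after release it matched the outline drawn for the middle of the bare part. It was not checked again once the flashing covered it.
- **Tuck:** the flashing's edge is about 20 mm under the slate by arm position, and centred to within about 1 mm of the measured panel position.
- **Pressing:** the wrist showed a steady 10 N upward, which is about 12.5 N on the underlay with the flashing's weight. About 5 N of sideways force remained, but the flashing was not moving.
- **Slate:** it looked flat, and no contact showed while the edge slid in.
- **Brush, nail tray, chisel pot and stone:** I did not go near or touch them, but did not measure their positions afterwards.

**Disagreement:** in the last picture the slate's edge sits about 3 mm further in than my panel estimate. The tuck may therefore be nearer 17 mm, still within the allowed 10 to 35 mm. One early reading of a panel back corner was about 7 mm off, so I relied on the panel's front and the slate's edge instead.

I viewed 10 pictures.

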